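# Fetch the calibration jar from behind the reagent bottles

### The job

For the calibration run we need the red-lidded jar from the back row (the row farther from the robot) of the grey reagent tray: lift the two tall bottles standing right in front of it, next to it on the robot side, out of the way and stand them in the empty blue side tray. Then set the jar gently down, upright, on the middle of the balance pan, and after that put the bottles back, each upright on the mark where it stood. The third bottle and the black-lidded jar belong where they are.

Things in the scene. Friction and masses are not known exactly. Their poses are not given: they have to be found in the camera images.
- reagent_tray: Grey fixed open tray, 165 (x) by 270 mm (y); wall 25 mm high, floor top 4 mm above bench. Origin: centre of underside; +x away from robot. Drawn marks (own frame, mm): bottles x -30, y -78/0/78; jars behind them at x 25, y -39/39. Things stand within 3 mm of them. In front of a jar: the two bottles 67 mm from it (third: 129 mm); they block a gripper coming down. Gaps: bottle-bottle 18, bottle-jar 12 mm.
- bottle_blue: Brown 250 ml bottle, blue screw cap and blue label stripe. Round: body 60 mm across up to 108 mm, shoulder in to the 40 mm neck at 130 mm; cap 46 mm across from 137 to 165 mm (the top). About 0.3 kg. Origin: centre of its underside; z up. Starts on any one of the three front marks of the reagent tray.
- bottle_green: Brown 250 ml bottle, green screw cap and green label stripe. Round: body 60 mm across up to 108 mm, shoulder in to the 40 mm neck at 130 mm; cap 46 mm across from 137 to 165 mm (the top). About 0.3 kg. Origin: centre of its underside; z up. Starts on any one of the three front marks of the reagent tray.
- bottle_yellow: Brown 250 ml bottle, yellow screw cap and yellow label stripe. Round: body 60 mm across up to 108 mm, shoulder in to the 40 mm neck at 130 mm; cap 46 mm across from 137 to 165 mm (the top). About 0.3 kg. Origin: centre of its underside; z up. Starts on any one of the three front marks of the reagent tray.
- jar_red: Cream plastic jar of calibration tablets with a red lid. Round: body 50 mm across, 44 mm high; lid 52 mm across from 44 to 60 mm (the top). About 0.14 kg. Origin: centre of its underside; z up. Starts on either back mark of the reagent tray.
- jar_black: Cream plastic jar, not wanted, with a black lid. Round: body 50 mm across, 44 mm high; lid 52 mm across from 44 to 60 mm (the top). About 0.14 kg. Origin: centre of its underside; z up. Starts on either back mark of the reagent tray.
- side_tray: Blue empty open tray, fixed to the bench on the robot's left or right, opposite the balance: 280 mm (its x, away from the robot) by 160 mm (its y); wall 4 mm thick, 22 mm high; flat floor, top 4 mm above the bench. Origin: centre of its underside. Has room for three bottles in a row along its x.
- balance: White laboratory balance, fixed, on the robot's left or right. Pan: flat round steel plate 140 mm across, does not move, top 80 mm above the bench, with a fine dark ring (62 mm) round its middle. Origin: on the bench exactly below the pan's centre, z up. Housing 62 mm high, 200 mm wide, from x -195 (display, robot's side) to +95 mm.
Things that resemble listed ones, but are neither listed nor needed, are in the scene too. Leave any purple look-alike of the jar_red alone.

How it is judged:
By the outcome, as a careful person would: the job done as asked, in the order asked, and still so for the second after the job is handed in, with the robot touching nothing.
It also fails if it takes over 128 s, if anything falls off the work surface, if the arm or the gripper's body presses on something with over 40 N, if the wrist force passes 120 N, or if a joint passes its speed limit or range.

### The arm

A 6-joint arm with a two-finger parallel gripper is mounted at the origin on the work surface. World frame = base frame: x ahead of the robot, y to its left, z up, the work surface at z = 0. Lengths are in m, angles in rad, forces in N, time in s.
With the tool pointing down it reaches from about 0.375 to 0.975 m from the base axis. Payload 3.8 kg.
Tool frame: the origin (TCP) lies midway between the tips of the shut fingers; the grasp point (between the pads) lies 19 mm behind it; z points along the fingers, y is the line along which they close (so a half turn about z gives the same grasp; the last joint's range is limited). The gripper opens to 85 mm and grips with 20 to 120 N. Pads are 22 mm wide; open, the fingers measure 114 mm over their backs; the gripper's body (76 mm by 85 mm) begins 54 mm behind the grasp point. The pads swing forward as they close: fully open they stand 13 mm farther back than shut.
Start: joints at [-0.037, 0.264, 1.604, -0, 1.274, -0.037], TCP at [0.675, -0, 0.231] pointing down, gripper open.
Joint ranges: [-2.63, 2.63], [-0.94, 2.18], [0.31, 2.57], [-1.31, 4.45], [0, 2.66], [-2.55, 2.55]. Speed limits (rad/s): [2.57, 2.57, 3.14, 3.14, 3.14, 3.14].

### API

Orientations are given as a rotation vector (axis times angle).
In Python, from workcell import bot gives the robot as it stands.
- The arm moves only by the tool jog_arm, never from a script. Its argument "motion" is a list of rows, each a list of 5 numbers: the opening, from -1 (shut) to 1 (fully open), then the shift along the tool's x, y, z in mm, then the turn about the tool's z in degrees. In form: [[claw, x, y, z, twist], ...]. A call has 1 to 10 rows; each row shifts and turns the commanded pose from where the row before left it, along the tool's axes as they then stand; what a row does not reach is not made up. A row lasts 1/12 s, in which the tool goes at most 41.7 mm and 7.16 degrees, less where a joint would pass 70% of its speed; a pose out of reach is approached as far as the arm can. A call with a gripper value outside its range is refused whole. The fingers move at their own pace and stop on an object; "force" is the grip in N (left out, the last holds). Time passes only in rows, so rows that do not move let the fingers close. It gives the time, the measured TCP pose, the force, the opening and the grip force at its end, in the units of the state.
- bot.read_state(): the state, without advancing time (a new reading comes with each control period).
- bot.read_camera(name): name is "scene" or "side" or "wrist"; returns (picture, depth): 384x512x3 uint8, red, green, blue; 384x512 float32, m along the optical axis (not along the pixel's ray), 0 where there is no reading.
- bot.get_calibration(name): a dict with "vfov" (degrees; the focal length in pixels is half the picture's height over the tangent of half this angle, whatever the lens; pixels are square), "cx", "cy" (the principal point, pixels), "rvec" (rotation vector, rad) and "tvec" (3), from world to camera coordinates, as OpenCV has them; the wrist camera has in their place "tool_from_camera" (4x4, takes a point from camera to tool coordinates, whose origin is the TCP and whose axes are the flange's). Camera axes: x right, y down, z forward; pixel columns grow to the right and rows downward; lengths in m; the calibration is good to about 2 mm. A picture is of the moment at which its call begins: read the wrist's pose just before it. get_calibration takes no time and is no camera call.
- bot.finish_job(): hands the job in; it is judged then, once.
The state is a dict: "time": time; "q": joint angles; "joint_vel": joint speeds; "joint_torque": joint torques, N m; "tool_pos": TCP position; "tcp_rot": TCP orientation; "wrist_force": force on the tool from outside, world axes, zero at the start; "torque": the same for the moment, N m; "width": opening from 0.0 (shut) to 1.0 (fully open); "grip_force": force on a finger pad.
Only numpy, scipy, OpenCV 4.12 (cv2) and the standard library are available. Lean on these libraries where they do the work, as an engineer would, in place of code of your own. Each camera call takes 0.05 s, during which the arm holds its last target. There are 200 camera calls.

## Working session

There is one attempt and no reset: what is moved stays moved. The work goes in short steps, Python scripts to look and compute and a tool call to move; the robot and the scene stay as the last step left them, time stands still between calls to the robot, and variables do not carry over. Pictures are saved under pics/ and viewed, at most 14 in all, crops included, and the job is handed in when it is done.

Besides the shell and the picture viewer there is one more tool, called by a JSON object that holds its "method" and its "body". jog_arm: Moves the arm, as the interface text tells. Its arguments: {"type":"object","properties":{"motion":{"type":"array"},"force":{"type":"number"}},"required":["motion"]}

```bash
ls; mkdir -p pics
cat > h.py <<'E'
import numpy as np, cv2, sys
sys.path.insert(0,'.')
from workcell import bot
from scipy.spatial.transform import Rotation as R
def cam(name):
    s=bot.read_state(); p,d=bot.read_camera(name); c=bot.get_calibration(name)
    f=p.shape[0]/2/np.tan(np.radians(c["vfov"])/2)
    if name=="wrist":
        T=np.eye(4);T[:3,:3]=R.from_rotvec(s["tcp_rot"]).as_matrix();T[:3,3]=s["tool_pos"]
        M=T@np.array(c["tool_from_camera"])
    else:
        W=np.eye(4);W[:3,:3]=R.from_rotvec(np.ravel(c["rvec"])).as_matrix();W[:3,3]=np.ravel(c["tvec"]);M=np.linalg.inv(W)
    v,u=np.mgrid[0:p.shape[0],0:p.shape[1]]
    P=np.stack([(u-c["cx"])*d/f,(v-c["cy"])*d/f,d],-1)@M[:3,:3].T+M[:3,3]
    P[d<=0]=np.nan
    return p,P
def save(n,p): cv2.imwrite(f'pics/{n}.png',cv2.cvtColor(p,cv2.COLOR_RGB2BGR))
E
python3 - <<'E'
from h import *
print(bot.read_state())
for n in("scene","side","wrist"):
    p,P=cam(n); save(n,p); np.savez(f'{n}.npz',p=p,P=P); print(n,bot.get_calibration(n))
E
```

```text
pics
{'time': 0.0, 'q': array([-3.68914476e-02,  2.64766386e-01,  1.60540351e+00,  1.66980213e-05,
        1.27372438e+00, -3.69033831e-02]), 'joint_vel': array([ 0.00030652,  0.00074489,  0.00019551,  0.00061683, -0.00078069,
        0.00146827]), 'joint_torque': array([ 6.10465631e-04, -5.15121067e+01, -3.67308676e+01, -4.07824507e-05,
        1.31324201e-02,  1.46811578e-05]), 'tool_pos': array([6.74245315e-01, 3.73330301e-05, 2.29937198e-01]), 'tcp_rot': array([-2.22023283, -2.22024844,  0.00244072]), 'wrist_force': array([ 0.15545631, -0.07583691, -0.1747407 ]), 'torque': array([ 0.009159  , -0.01463602,  0.03816936]), 'grip_force': 0.0, 'width': 1.0033817011127617}
scene {'vfov': 57.53472323632614, 'cx': 252.9481072069229, 'cy': 183.07747485140018, 'rvec': array([ 2.23253587,  1.29162108, -0.39341837]), 'tvec': array([-0.30237638, -0.39559201,  1.37831858])}
side {'vfov': 47.62334716780913, 'cx': 254.75553800336945, 'cy': 194.78120026181855, 'rvec': array([ 0.37694918, -2.69063713,  1.27478365]), 'tvec': array([0.56648392, 0.15012871, 1.01249477])}
wrist {'vfov': 70.93204770078508, 'cx': 254.6984458720259, 'cy': 188.54943913394496, 'tool_from_camera': array([[ 4.56276171e-04, -9.55974338e-01, -2.93449921e-01,
         7.45936406e-02],
       [ 9.99999823e-01,  5.48469990e-04, -2.31886741e-04,
         1.23085346e-04],
       [ 3.82626250e-04, -2.93449763e-01,  9.55974419e-01,
        -1.42833047e-01],
       [ 0.00000000e+00,  0.00000000e+00,  0.00000000e+00,
         1.00000000e+00]])}
```

View pics/scene.png

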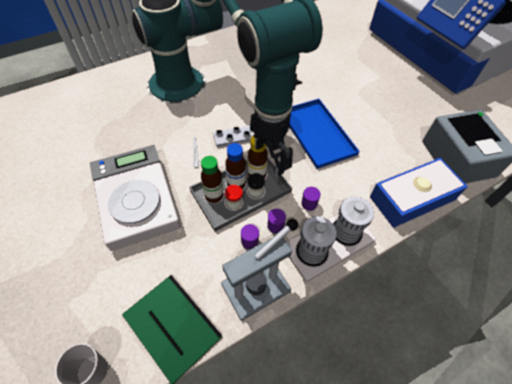

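View pics/side.png

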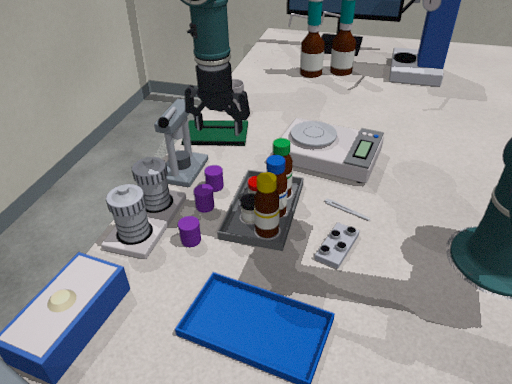

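The scene view (scene.png) shows the green cap (209,163), blue cap (235,151) and yellow cap (258,142), with the red lid at (235,192) and the black lid at (257,183). The balance pan is at (134,202) and the blue tray at (322,132). Purple decoys stand outside the tray at (250,236), (277,220) and (311,197). In the side view the caps are green (282,148), blue (276,165) and yellow (267,182), and the red lid at (256,184) sits behind green and blue.

The only red-lidded jar inside the grey tray is at (235,192). I'll confirm it in a crop and measure.

Run:
```python
from h import *
for n in("scene","side","wrist"):
    z=np.load(n+'.npz');p,P=z['p'],z['P']
    hsv=cv2.cvtColor(p,cv2.COLOR_RGB2HSV).astype(int);H,S,V=hsv[...,0],hsv[...,1],hsv[...,2];Z=P[...,2]
    box=(P[...,0]>.4)&(P[...,0]<1)&(abs(P[...,1])<.35)
    def rep(k,m):
        m=m&box
        if m.sum()<8:return
        q=P[m]; 
        (cx,cy),r=cv2.minEnclosingCircle(q[:,:2].astype(np.float32))
        print(n,k,m.sum(),'med',np.nanmedian(q,0).round(4),'circ',round(cx,4),round(cy,4),round(r,4),'z',np.percentile(q[:,2],[2,98]).round(4))
    top=(Z>.155)&(Z<.178); s=S>120
    rep('green',top&s&(H>45)&(H<80)); rep('blue',top&s&(H>100)&(H<125)); rep('yellow',top&s&(H>20)&(H<35))
    lid=(Z>.058)&(Z<.07)
    rep('red',lid&s&((H<8)|(H>172))); rep('black',lid&(V<50)); 
    m=(Z>.072)&(Z<.09)&box&(S<60)&(P[...,1]<-.1)
    rep('pan',m)
    m=(S>150)&(H>100)&(H<120)&(Z<.04)&box
    if m.sum()>50: print(n,'sidetray',cv2.minAreaRect(P[m][:,:2].astype(np.float32)),m.sum())
p=np.load('scene.npz')['p'];a=p[120:230,80:340];a=cv2.resize(a,None,fx=3,fy=3,interpolation=cv2.INTER_CUBIC);save('crop',a)
```

```text
scene green 204 med [ 0.5554 -0.1103  0.1683] circ 0.5495 -0.1096 0.0235 z [0.1558 0.1714]
scene blue 196 med [ 0.5497 -0.0304  0.168 ] circ 0.5451 -0.0286 0.024 z [0.1563 0.1707]
scene yellow 42 med [0.5483 0.0287 0.1678] circ 0.5501 0.0422 0.0218 z [0.156  0.1703]
scene red 216 med [ 0.6051 -0.0687  0.0633] circ 0.6027 -0.0695 0.0265 z [0.0593 0.0664]
scene black 212 med [0.6013 0.0082 0.063 ] circ 0.732 0.0254 0.1595 z [0.0584 0.0661]
scene pan 1279 med [ 0.5092 -0.309   0.08  ] circ 0.6508 -0.224 0.2497 z [0.0751 0.0841]
scene sidetray ((0.656414270401001, 0.28743845224380493), (0.12438193708658218, 0.5129885673522949), 89.84089660644531) 1762
side green 184 med [ 0.5456 -0.0955  0.168 ] circ 0.5475 -0.1017 0.0226 z [0.1556 0.1707]
side blue 230 med [ 0.541  -0.0155  0.168 ] circ 0.5433 -0.0238 0.0239 z [0.1558 0.1711]
side yellow 262 med [0.5444 0.0586 0.1683] circ 0.5449 0.0502 0.0241 z [0.1557 0.171 ]
side red 95 med [ 0.6128 -0.0544  0.0634] circ 0.5997 -0.0236 0.0626 z [0.059  0.0662]
side black 163 med [0.6027 0.0204 0.0638] circ 0.7271 -0.0724 0.1785 z [0.0592 0.0667]
side pan 773 med [ 0.5011 -0.2993  0.08  ] circ 0.6502 -0.2614 0.231 z [0.0744 0.0837]
side sidetray ((0.7276208996772766, 0.08810120820999146), (0.3828108310699463, 0.7837172150611877), 30.88358497619629) 5423
wrist blue 2508 med [ 0.5479 -0.023   0.169 ] circ 0.5446 -0.0259 0.0229 z [0.1566 0.1704]
wrist yellow 3221 med [0.5501 0.0493 0.169 ] circ 0.5467 0.0481 0.023 z [0.1569 0.1705]
wrist red 1257 med [ 0.6038 -0.0639  0.0641] circ 0.6036 -0.0656 0.0259 z [0.0599 0.0655]
wrist black 1533 med [0.5995 0.0141 0.0641] circ 0.7186 0.0622 0.1555 z [0.0595 0.0656]
wrist pan 753 med [ 0.4632 -0.2914  0.0802] circ 0.5057 -0.2066 0.1285 z [0.0763 0.0819]
```

View pics/wrist.png

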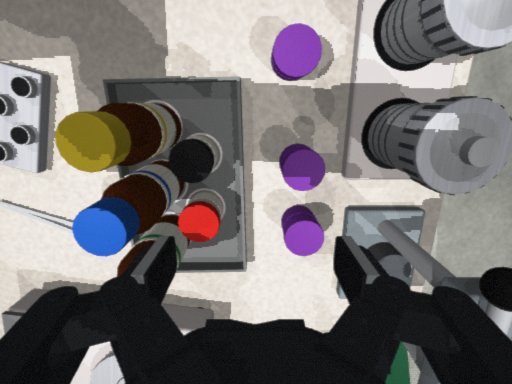

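```bash
sleep 0; ls pics
```

```text
crop.png
scene.png
side.png
wrist.png
```

View pics/crop.png

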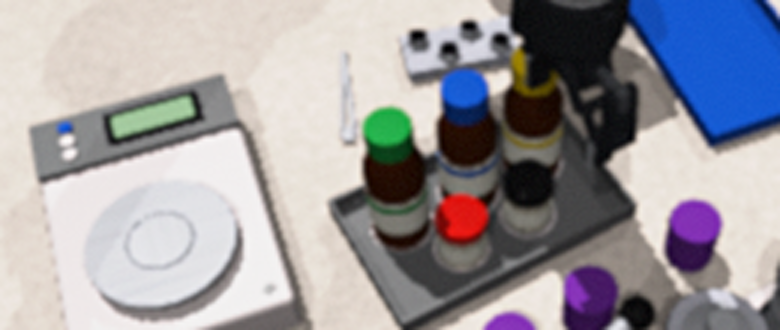

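The crop shows the red lid at crop (462,217), directly behind the green (388,130) and blue (465,95) bottles. It is cream-bodied and inside the tray, so this is jar_red. The purple ones at (695,222) and (590,287) are outside the tray. The wrist view agrees, with the red lid at (199,223). So green and blue are the bottles to move. Next I'll get the balance, side tray and grey tray poses.

Run:
```python
from h import *
for n,st,bt,rt in(("scene",(322,132),(134,202),(240,190)),("side",(255,325),(314,135),(262,210))):
    z=np.load(n+'.npz');p,P=z['p'],z['P']
    hsv=cv2.cvtColor(p,cv2.COLOR_RGB2HSV).astype(int);H,S,V=hsv[...,0],hsv[...,1],hsv[...,2];Z=P[...,2]
    def comp(m,seed):
        _,l=cv2.connectedComponents(m.astype(np.uint8)); return l==l[seed[1],seed[0]]
    m=comp((S>130)&(H>100)&(H<122)&(Z<.04),st)
    for lo,hi in((.0,.009),(.016,.03)):
        q=P[m&(Z>lo)&(Z<hi)][:,:2]; print(n,'st',lo,len(q),cv2.minAreaRect(q.astype(np.float32)))
    r=comp((Z>.072)&(Z<.088),bt)
    q=P[r][:,:2]; print('pan',r.sum(),cv2.minEnclosingCircle(q.astype(np.float32)),np.nanmedian(P[r][:,2]))
    g=(Z>.018)&(Z<.03)&(S<60)&(V<140)&(P[...,0]>.46)&(P[...,0]<.72)&(abs(P[...,1])<.2)
    g=cv2.morphologyEx(g.astype(np.uint8),cv2.MORPH_CLOSE,np.ones((3,3)))>0
    q=P[g&(Z>.018)&(Z<.03)][:,:2];print('grey',len(q),cv2.minAreaRect(q.astype(np.float32)))
z=np.load('wrist.npz');P=z['P'];p=z['p']
for u,v in((107,82),(240,78),(245,268),(109,84),(235,262)):print(u,v,P[v,u].round(4))
```

```text
scene st 0.0 2125 ((0.4933725893497467, 0.3236803710460663), (0.15741311013698578, 0.2805432677268982), 82.50688934326172)
scene st 0.016 280 ((0.4949914813041687, 0.32214170694351196), (0.16180382668972015, 0.2795140743255615), 82.47085571289062)
pan 1740 ((0.4996877610683441, -0.32830971479415894), 0.07181251794099808) 0.07988610279164887
grey 444 ((0.5778144001960754, -0.030052155256271362), (0.1662708818912506, 0.27095043659210205), 1.3160065412521362)
side st 0.0 8595 ((0.49222418665885925, 0.3284164071083069), (0.1608082354068756, 0.2791730463504791), 82.69450378417969)
side st 0.016 1189 ((0.49193716049194336, 0.3277870714664459), (0.16278143227100372, 0.27920469641685486), 82.27791595458984)
pan 942 ((0.5016872882843018, -0.3231322169303894), 0.0727740079164505) 0.08000663072676373
grey 591 ((0.5948083400726318, -0.019491851329803467), (0.2043123096227646, 0.282541424036026), 1.0603474378585815)
107 82 [0.4954 0.1021 0.0243]
240 78 [0.6553 0.1081 0.0076]
245 268 [ 0.6595 -0.1559  0.0244]
109 84 [0.4944 0.1003 0.0182]
235 262 [ 0.6433 -0.1573  0.0062]
```

{"method": "jog_arm", "body": {"motion": [[1,-10,-13,0,0],[1,-21,-25,0,0],[1,-21,-25,0,0],[1,-21,-25,0,0],[1,-21,-25,0,0],[1,-11,-13,0,0],[1,0,0,0,0],[1,0,0,0,0]], "force": 40}}

```text
time: 0.82
tool_pos: [0.5489, -0.1053, 0.2314]
tcp_rot: [2.223, 2.219, 0.002]
wrist_force: [-0.2, 0.3, 0.2]
width: 0.999
grip_force: 0.0
```

Run:
```python
from h import *
p,P=cam("wrist");save('w1',p)
hsv=cv2.cvtColor(p,cv2.COLOR_RGB2HSV).astype(int);H,S=hsv[...,0],hsv[...,1];Z=P[...,2]
for k,a,b in(('g',45,80),('b',100,125),('y',20,35),('r',173,180)):
    m=(S>120)&(H>=a)&(H<=b)&(Z<.178)&((Z>.155)|((k=='r')&(Z>.055)))
    if m.sum()>20: print(k,m.sum(),cv2.minEnclosingCircle(P[m][:,:2].astype(np.float32)))
print(bot.read_state()['tool_pos'])
```

```text
g 2394 ((0.5490071177482605, -0.10645931959152222), 0.022657066583633423)
b 3193 ((0.5440088510513306, -0.02633252926170826), 0.02290496602654457)
y 1098 ((0.5461776256561279, 0.03739042580127716), 0.020372116938233376)
r 60 ((0.5626688599586487, -0.02474937029182911), 0.07883183658123016)
[ 0.54954656 -0.10486108  0.23146404]
```

View pics/w1.png

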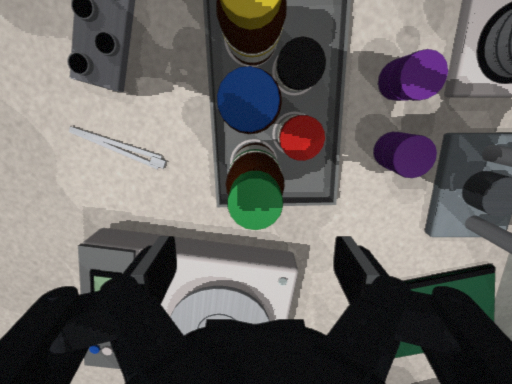

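The wrist view shows the green cap centred between the fingers' line at (255,200), with blue at (249,99) and red at (301,137). Green measures (0.549, -0.1065), so I descend and grip.

{"method": "jog_arm", "body": {"motion": [[1,-1,0,10,0],[1,0,0,20,0],[1,0,0,20,0],[1,0,0,20,0],[1,0,0,18,0],[1,0,0,12,0],[1,0,0,0,0],[-0.2,0,0,0,0],[-0.2,0,0,0,0],[-0.2,0,0,0,0]]}}

```text
time: 1.7
tool_pos: [0.5504, -0.1061, 0.1328]
tcp_rot: [2.219, 2.22, 0.002]
wrist_force: [0.6, -0.4, 0.1]
width: 0.605
grip_force: 0.0
```

{"method": "jog_arm", "body": {"motion": [[-0.2,0,0,0,0],[-0.2,0,0,0,0],[-0.2,0,0,0,0],[-0.2,0,0,0,0]]}}

```text
time: 2.03
tool_pos: [0.5501, -0.1063, 0.133]
tcp_rot: [2.22, 2.22, 0.003]
wrist_force: [-0.8, 0.7, 7.3]
width: 0.524
grip_force: 41.4
```

{"method": "jog_arm", "body": {"motion": [[-0.2,0,0,-4,0],[-0.2,0,0,-10,0],[-0.2,0,0,-20,0],[-0.2,0,0,-28,0],[-0.2,0,0,-30,0],[-0.2,0,0,-30,0],[-0.2,0,0,-30,0],[-0.2,0,0,-24,0],[-0.2,0,0,-14,0],[-0.2,5,0,0,0]], "force": 60}}

```text
time: 2.87
tool_pos: [0.5507, -0.102, 0.3261]
tcp_rot: [2.218, 2.216, 0.006]
wrist_force: [1.1, -0.7, -2.8]
width: 0.522
grip_force: 62.0
```

{"method": "jog_arm", "body": {"motion": [[-0.2,10,0,0,0],[-0.2,17,1,0,0],[-0.2,25,1,0,0],[-0.2,30,1,0,0],[-0.2,30,1,0,0],[-0.2,30,1,0,0],[-0.2,30,1,0,0],[-0.2,30,1,0,0],[-0.2,30,1,0,0],[-0.2,30,1,0,0]]}}

```text
time: 3.7
tool_pos: [0.5559, 0.1631, 0.3181]
tcp_rot: [-2.219, -2.22, 0.007]
wrist_force: [0.2, -0.4, -2.8]
width: 0.524
grip_force: 62.0
```

{"method": "jog_arm", "body": {"motion": [[-0.2,30,1,0,0],[-0.2,30,1,0,0],[-0.2,30,1,0,0],[-0.2,28,0,0,0],[-0.2,20,0,0,0],[-0.2,12,0,0,0],[-0.2,5,0,0,0],[-0.2,0,0,0,0],[-0.2,0,0,0,0],[-0.2,0,0,0,0]]}}

```text
time: 4.53
tool_pos: [0.561, 0.3148, 0.3209]
tcp_rot: [2.222, 2.22, -0.002]
wrist_force: [0.4, -0.3, -3.6]
width: 0.525
grip_force: 62.0
```

Run:
```python
from h import *
p,P=cam("side");p2,_=cam("wrist");save('s2',np.hstack([p[:,100:],p2[:,120:400]]))
print(bot.read_state()['tool_pos'])
```

```text
[0.56119649 0.31474186 0.32142324]
```

View pics/s2.png

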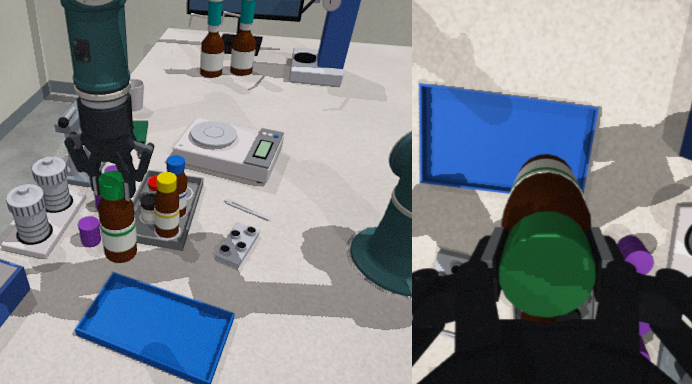

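The green bottle hangs upright, cap at (547,265) in the wrist half of the picture, above the blue tray's far half. Lowering.

{"method": "jog_arm", "body": {"motion": [[-0.2,0,0,8,0],[-0.2,0,0,18,0],[-0.2,0,0,28,0],[-0.2,0,0,32,0],[-0.2,0,0,32,0],[-0.2,0,0,28,0],[-0.2,0,0,20,0],[-0.2,0,0,11,0],[-0.2,0,0,6,0],[-0.2,0,0,2,0]]}}

```text
time: 5.47
tool_pos: [0.5608, 0.3155, 0.1354]
tcp_rot: [-2.222, -2.221, 0.002]
wrist_force: [0.5, -0.1, -2.9]
width: 0.522
grip_force: 61.9
```

{"method": "jog_arm", "body": {"motion": [[-0.2,0,0,1,0],[-0.2,0,0,0,0],[-0.2,0,0,0,0]]}}

```text
time: 5.72
tool_pos: [0.5622, 0.3166, 0.1373]
tcp_rot: [2.221, 2.221, 0.005]
wrist_force: [-0.2, -0.0, -3.1]
width: 0.526
grip_force: 61.9
```

{"method": "jog_arm", "body": {"motion": [[-0.2,0,0,1,0],[-0.2,0,0,0,0],[-0.2,0,0,1,0],[-0.2,0,0,0,0]]}}

```text
time: 6.05
tool_pos: [0.561, 0.316, 0.1334]
tcp_rot: [2.221, 2.221, 0.0]
wrist_force: [-0.1, -1.0, -3.6]
width: 0.522
grip_force: 61.9
```

{"method": "jog_arm", "body": {"motion": [[-0.2,0,0,1,0],[-0.2,0,0,0,0],[-0.2,0,0,0,0]]}}

```text
time: 6.3
tool_pos: [0.5611, 0.3162, 0.1332]
tcp_rot: [-2.221, -2.221, -0.001]
wrist_force: [-2.5, -0.5, 3.8]
width: 0.523
grip_force: 62.4
```

{"method": "jog_arm", "body": {"motion": [[1,0,0,0,0],[1,0,0,0,0],[1,0,0,0,0],[1,0,0,0,0],[1,0,0,-10,0],[1,0,0,-25,0],[1,0,0,-35,0],[1,0,0,-30,0],[1,-10,0,-10,0],[1,-25,-1,0,0]]}}

```text
time: 7.13
tool_pos: [0.5626, 0.2839, 0.2481]
tcp_rot: [2.217, 2.223, 0.016]
wrist_force: [-0.7, 0.3, -0.2]
width: 0.999
grip_force: 0.0
```

{"method": "jog_arm", "body": {"motion": [[1,-36,-2,0,0],[1,-36,-2,0,0],[1,-36,-2,0,0],[1,-36,-2,0,0],[1,-36,-2,0,0],[1,-36,-2,0,0],[1,-36,-2,0,0],[1,-35,-2,0,0],[1,-20,0,0,0],[1,0,0,0,0]]}}

```text
time: 7.97
tool_pos: [0.5435, -0.0302, 0.2425]
tcp_rot: [2.225, 2.216, -0.002]
wrist_force: [-0.3, 1.0, 0.0]
width: 0.999
grip_force: 0.0
```

{"method": "jog_arm", "body": {"motion": [[1,0,0,0,0],[1,0,0,0,0]]}}

```text
time: 8.13
tool_pos: [0.5438, -0.0258, 0.2423]
tcp_rot: [-2.222, -2.22, -0.001]
wrist_force: [-1.2, 0.6, 0.2]
width: 1.003
grip_force: 0.0
```

```bash
cat > c.py <<'E'
from h import *
p,P=cam("wrist")
hsv=cv2.cvtColor(p,cv2.COLOR_RGB2HSV).astype(int);H,S=hsv[...,0],hsv[...,1];Z=P[...,2]
for k,a,b,z in(('g',45,80,.155),('b',100,125,.155),('y',20,35,.155),('r',0,8,.055)):
    m=(S>120)&(H>=a)&(H<=b)&(Z<z+.023)&(Z>z)
    if m.sum()>20: print(k,m.sum(),cv2.minEnclosingCircle(P[m][:,:2].astype(np.float32)))
print(bot.read_state()['tool_pos'])
p2,_=cam("side"); save(sys.argv[1],np.hstack([p[:,100:400],p2[:,60:460]]))
E
python3 c.py w3
```

```text
b 2227 ((0.5437748432159424, -0.02605484053492546), 0.022958818823099136)
y 2814 ((0.5458859801292419, 0.04794175550341606), 0.022958146408200264)
r 1256 ((0.5998789668083191, -0.03346341848373413), 0.05822126194834709)
[ 0.54390476 -0.02527574  0.24227719]
```

View pics/w3.png

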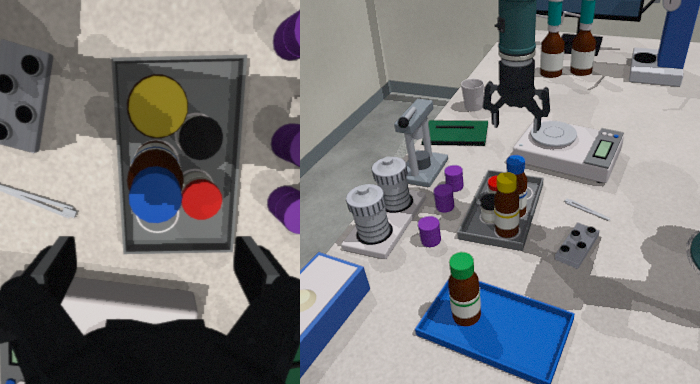

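Green stands upright in the blue tray (side half, 463,290). The wrist half shows the empty white mark ring at (158,213) and blue's cap at (156,195), between the fingers. Taking blue next.

{"method": "jog_arm", "body": {"motion": [[1,0,0,12,0],[1,0,0,25,0],[1,0,0,30,0],[1,0,0,25,0],[1,0,0,14,0],[1,0,0,4,0],[-0.2,0,0,0,0],[-0.2,0,0,0,0],[-0.2,0,0,0,0],[-0.2,0,0,0,0]]}}

```text
time: 9.07
tool_pos: [0.5453, -0.0259, 0.1342]
tcp_rot: [2.219, 2.22, 0.003]
wrist_force: [0.4, 0.1, -1.6]
width: 0.526
grip_force: 61.4
```

{"method": "jog_arm", "body": {"motion": [[-0.2,0,0,0,0],[-0.2,0,0,0,0],[-0.2,0,0,0,0]]}}

```text
time: 9.32
tool_pos: [0.5453, -0.0261, 0.1342]
tcp_rot: [2.22, 2.22, 0.003]
wrist_force: [-1.7, 1.0, 6.2]
width: 0.527
grip_force: 62.1
```

{"method": "jog_arm", "body": {"motion": [[-0.2,0,0,-4,0],[-0.2,0,0,-10,0],[-0.2,0,0,-20,0],[-0.2,0,0,-28,0],[-0.2,0,0,-30,0],[-0.2,0,0,-30,0],[-0.2,0,0,-30,0],[-0.2,0,0,-24,0],[-0.2,0,0,-14,0],[-0.2,5,0,0,0]]}}

```text
time: 10.15
tool_pos: [0.5458, -0.0217, 0.3272]
tcp_rot: [2.218, 2.216, 0.007]
wrist_force: [0.3, -0.5, -1.4]
width: 0.522
grip_force: 61.9
```

{"method": "jog_arm", "body": {"motion": [[-0.2,10,-3,0,0],[-0.2,16,-6,0,0],[-0.2,24,-8,0,0],[-0.2,28,-10,0,0],[-0.2,30,-10,0,0],[-0.2,30,-10,0,0],[-0.2,30,-10,0,0],[-0.2,30,-10,0,0],[-0.2,30,-10,0,0],[-0.2,30,-10,0,0]]}}

```text
time: 10.98
tool_pos: [0.4543, 0.2385, 0.3195]
tcp_rot: [-2.22, -2.22, 0.007]
wrist_force: [0.8, 0.5, -3.2]
width: 0.518
grip_force: 61.9
```

{"method": "jog_arm", "body": {"motion": [[-0.2,30,-10,0,0],[-0.2,28,-10,0,0],[-0.2,20,-7,0,0],[-0.2,13,-4,0,0],[-0.2,7,-2,0,0],[-0.2,0,0,0,0],[-0.2,0,0,0,0],[-0.2,0,0,0,0]]}}

```text
time: 11.65
tool_pos: [0.4242, 0.3339, 0.3218]
tcp_rot: [2.222, 2.22, -0.002]
wrist_force: [-0.6, -0.3, -3.2]
width: 0.527
grip_force: 61.9
```

{"method": "jog_arm", "body": {"motion": [[-0.2,0,0,8,0],[-0.2,0,0,18,0],[-0.2,0,0,28,0],[-0.2,0,0,32,0],[-0.2,0,0,32,0],[-0.2,0,0,28,0],[-0.2,0,0,20,0],[-0.2,0,0,12,0],[-0.2,0,0,7,0],[-0.2,0,0,2,0]]}}

```text
time: 12.48
tool_pos: [0.4241, 0.3344, 0.1346]
tcp_rot: [-2.222, -2.22, 0.002]
wrist_force: [0.3, -0.0, -2.3]
width: 0.526
grip_force: 62.1
```

{"method": "jog_arm", "body": {"motion": [[-0.2,0,0,1,0],[-0.2,0,0,0,0],[-0.2,0,0,1,0],[-0.2,0,0,0,0],[-0.2,0,0,0,0]]}}

```text
time: 12.9
tool_pos: [0.4245, 0.3354, 0.1343]
tcp_rot: [2.221, 2.221, 0.003]
wrist_force: [-0.6, -0.4, -1.3]
width: 0.521
grip_force: 62.1
```

{"method": "jog_arm", "body": {"motion": [[-0.2,0,0,1,0],[-0.2,0,0,0,0],[-0.2,0,0,0,0]]}}

```text
time: 13.15
tool_pos: [0.4246, 0.3358, 0.1342]
tcp_rot: [2.221, 2.222, 0.004]
wrist_force: [-1.7, 0.2, 6.5]
width: 0.52
grip_force: 62.7
```

{"method": "jog_arm", "body": {"motion": [[1,0,0,0,0],[1,0,0,0,0],[1,0,0,0,0],[1,0,0,0,0],[1,0,0,-10,0],[1,0,0,-25,0],[1,0,0,-35,0],[1,0,0,-30,0],[1,-10,5,-10,0],[1,-20,9,0,0]]}}

```text
time: 13.98
tool_pos: [0.44, 0.3074, 0.2476]
tcp_rot: [2.218, 2.223, 0.014]
wrist_force: [0.5, 0.3, -1.0]
width: 0.998
grip_force: 0.0
```

{"method": "jog_arm", "body": {"motion": [[1,-32,15,0,0],[1,-35,15,0,0],[1,-35,15,0,0],[1,-35,15,0,0],[1,-35,15,0,0],[1,-35,15,0,0],[1,-35,15,0,0],[1,-35,15,0,0],[1,-35,15,0,0],[1,-31,15,0,0]]}}

```text
time: 14.82
tool_pos: [0.5881, -0.0409, 0.2423]
tcp_rot: [2.222, 2.22, -0.001]
wrist_force: [0.1, 1.1, -0.5]
width: 1.003
grip_force: 0.0
```

{"method": "jog_arm", "body": {"motion": [[1,-20,11,0,0],[1,-8,5,0,0],[1,0,0,0,5],[1,0,0,0,7],[1,0,0,0,7],[1,0,0,0,7],[1,0,0,0,7],[1,0,0,0,7],[1,0,0,0,0],[1,0,0,0,0]]}}

```text
time: 15.65
tool_pos: [0.6036, -0.0656, 0.2422]
tcp_rot: [-2.844, -1.333, 0.001]
wrist_force: [0.8, 0.5, -0.6]
width: 1.003
grip_force: 0.0
```

```bash
sed -i "s/S>120)&(H>=a)/S>120)\&(abs(P[...,1]+.03)<.14)\&(H>=a)/" c.py; python3 c.py w4
python3 - <<'E'
from h import *
# mark rings: bright pixels on tray floor
p,P=cam("wrist");np.savez('w4.npz',p=p,P=P)
E
```

```text
y 2913 ((0.546660304069519, 0.047910697758197784), 0.02318461239337921)
r 1355 ((0.6034486889839172, -0.06580855697393417), 0.025870874524116516)
[ 0.6037143  -0.06568375  0.24221093]
```

View pics/w4.png

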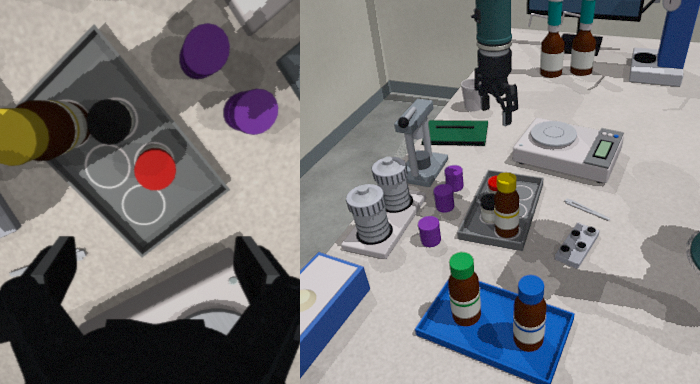

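Both bottles stand in the blue tray (side half, caps at 461,263 and 531,287). The wrist half shows the red lid at (155,170) midway between the fingers, and the empty mark rings at (107,167) and (144,205). I'll measure the marks and then take the jar.

Run:
```python
from h import *
z=np.load('w4.npz');p,P=z['p'],z['P']
g=p.astype(int).sum(2)
for n,(u,v) in dict(blue=(207,167),green=(244,205)).items():
    m=np.zeros(g.shape,bool); Z=P[...,2]
    c=P[v-2:v+3,u-2:u+3].reshape(-1,3).mean(0)[:2]
    for _ in range(4):
        d=np.linalg.norm(P[...,:2]-c,axis=-1)
        m=(d>.022)&(d<.042)&(g>np.median(g[(d<.02)])+90)&(abs(Z-.005)<.006)
        q=P[m][:,:2];A=np.c_[2*q,np.ones(len(q))];s=np.linalg.lstsq(A,(q**2).sum(1),rcond=None)[0];c=s[:2]
    print(n,m.sum(),c,np.sqrt(s[2]+c@c))
```

```text
blue 1783 [ 0.54228162 -0.03019208] 0.03318002805045861
green 268 [ 0.54730788 -0.10632428] 0.03144350956366094
```

{"method": "jog_arm", "body": {"motion": [[1,0,0,12,0],[1,0,0,25,0],[1,0,0,36,0],[1,0,0,36,0],[1,0,0,36,0],[1,0,0,30,0],[1,0,0,18,0],[1,0,0,10,0],[1,0,0,5,0],[1,0,0,0,0]], "force": 30}}

```text
time: 16.63
tool_pos: [0.6033, -0.0659, 0.0331]
tcp_rot: [-2.846, -1.328, 0.002]
wrist_force: [0.2, -0.7, 0.6]
width: 1.001
grip_force: 0.0
```

{"method": "jog_arm", "body": {"motion": [[-0.2,0,0,0,0],[-0.2,0,0,0,0],[-0.2,0,0,0,0],[-0.2,0,0,0,0],[-0.2,0,0,0,0],[-0.2,0,0,0,0]]}}

```text
time: 17.13
tool_pos: [0.6056, -0.0662, 0.0364]
tcp_rot: [2.846, 1.327, 0.005]
wrist_force: [-0.5, 0.6, 6.7]
width: 0.595
grip_force: 31.7
```

{"method": "jog_arm", "body": {"motion": [[-0.2,0,0,-5,0],[-0.2,0,0,-12,0],[-0.2,0,0,-22,0],[-0.2,0,0,-30,0],[-0.2,0,0,-32,-5],[-0.2,0,0,-24,-7],[-0.2,0,0,-15,-7],[-0.2,0,0,0,-7],[-0.2,0,0,0,-7],[-0.2,0,0,0,-7]], "force": 40}}

```text
time: 17.97
tool_pos: [0.6041, -0.066, 0.1757]
tcp_rot: [2.214, 2.227, 0.001]
wrist_force: [0.5, 0.1, -2.1]
width: 0.594
grip_force: 42.0
```

{"method": "jog_arm", "body": {"motion": [[-0.2,0,0,0,0],[-0.2,-8,-3,0,0],[-0.2,-18,-7,0,0],[-0.2,-26,-11,0,0],[-0.2,-28,-11,0,0],[-0.2,-30,-12,0,0],[-0.2,-30,-12,0,0],[-0.2,-30,-12,0,0],[-0.2,-30,-12,0,0],[-0.2,-28,-11,0,0]]}}

```text
time: 18.8
tool_pos: [0.5115, -0.296, 0.1744]
tcp_rot: [-2.226, -2.217, 0.001]
wrist_force: [0.8, 0.6, -1.0]
width: 0.594
grip_force: 42.0
```

{"method": "jog_arm", "body": {"motion": [[-0.2,-18,-7,0,0],[-0.2,-10,-4,0,0],[-0.2,-4,-1,0,0],[-0.2,0,0,0,0],[-0.2,0,0,0,0],[-0.2,0,0,0,0]]}}

```text
time: 19.3
tool_pos: [0.5014, -0.3248, 0.1742]
tcp_rot: [-2.22, -2.222, -0.001]
wrist_force: [0.3, -0.1, -2.2]
width: 0.593
grip_force: 42.0
```

Run:
```python
from h import *
p,P=cam("wrist");np.savez('w5.npz',p=p,P=P);save('w5',p)
s,Q=cam("scene");save('w5',np.hstack([p[:,100:420],cv2.resize(s[150:300,60:260],None,fx=2.4,fy=2.56)]))
Z=P[...,2];m=(abs(Z-.08)<.006)
q=P[m][:,:2];print(m.sum(),cv2.minEnclosingCircle(q.astype(np.float32)),bot.read_state()['tool_pos'])
Z=Q[...,2];g=s.astype(int)
m=(g[...,0]>120)&(g[...,1]<60)&(g[...,2]<60)&(Z>.1)&(Q[...,1]<-.2)
if m.sum(): print('lid scene',cv2.minEnclosingCircle(Q[m][:,:2].astype(np.float32)))
```

```text
12122 ((0.44844287633895874, -0.3013932704925537), 0.1262802630662918) [ 0.50147749 -0.32482821  0.17424069]
lid scene ((0.5272938013076782, -0.3288494050502777), 0.04187587648630142)
```

View pics/w5.png

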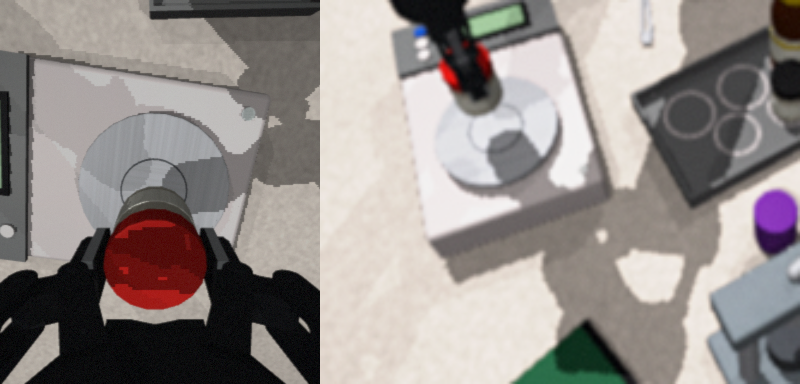

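The wrist half shows the jar held upright, with the pan's fine ring spanning columns 121–187 and its top at row 158. The pan spans columns 77–231 with its top at row 111. I'll work out the centre from those.

Run:
```python
from h import *
z=np.load('w5.npz');p,P=z['p'],z['P']
for u,v in((223,178),(285,178),(254,159),(254,113)):print(u,v,P[v,u].round(4))
Z=P[...,2];m=(abs(Z-.08)<.005).astype(np.uint8)
_,l=cv2.connectedComponents(m);k=l==l[130,254];k[200:]=0
cs,_=cv2.findContours(k.astype(np.uint8),cv2.RETR_EXTERNAL,cv2.CHAIN_APPROX_NONE)
c=max(cs,key=len)[:,0];c=c[c[:,1]<195]
q=P[c[:,1],c[:,0],:2];A=np.c_[2*q,np.ones(len(q))]
s=np.linalg.lstsq(A,(q**2).sum(1),rcond=None)[0];print('pan fit',s[:2],np.sqrt(s[2]+s[:2]@s[:2]))
# blue/green marks from w4 again
z=np.load('w4.npz');p,P=z['p'],z['P'];g=cv2.cvtColor(p,cv2.COLOR_RGB2GRAY)
t=cv2.morphologyEx(g,cv2.MORPH_TOPHAT,np.ones((7,7)))
for n,c in dict(blue=(.546,-.0275),green=(.549,-.1055)).items():
    c=np.array(c)
    for w in(.008,.005,.004):
        d=np.linalg.norm(P[...,:2]-c,axis=-1);m=(abs(d-.0325)<w)&(t>40)&(abs(P[...,2]-.005)<.006)
        q=P[m][:,:2];A=np.c_[2*q,np.ones(len(q))];s=np.linalg.lstsq(A,(q**2).sum(1),rcond=None)[0];c=s[:2]
    print(n,m.sum(),c.round(4),np.sqrt(s[2]+c@c))
```

```text
223 178 [ 0.4726 -0.3129  0.0799]
285 178 [ 0.5289 -0.3127  0.0805]
254 159 [ 0.5008 -0.2953  0.0803]
254 113 [ 0.5008 -0.256   0.0791]
pan fit [ 0.49993517 -0.3048523 ] 0.05407890615044251
blue 248 [ 0.5457 -0.0284] 0.031385788002105126
green 241 [ 0.5472 -0.1065] 0.031346892027780626
```

Pan centre is (0.501, -0.326), which matches the hover pose. Lowering gently.

{"method": "jog_arm", "body": {"motion": [[-0.2,0,0,5,0],[-0.2,0,0,10,0],[-0.2,0,0,14,0],[-0.2,0,0,14,0],[-0.2,0,0,9,0],[-0.2,0,0,5,0],[-0.2,0,0,3,0],[-0.2,0,0,1,0],[-0.2,0,0,0,0],[-0.2,0,0,0,0]]}}

```text
time: 20.23
tool_pos: [0.5015, -0.3264, 0.114]
tcp_rot: [2.221, 2.22, 0.0]
wrist_force: [-0.2, 0.3, -1.9]
width: 0.595
grip_force: 42.1
```

{"method": "jog_arm", "body": {"motion": [[-0.2,0,0,1,0],[-0.2,0,0,0,0],[-0.2,0,0,1,0],[-0.2,0,0,0,0],[-0.2,0,0,0,0]]}}

```text
time: 20.65
tool_pos: [0.5013, -0.3264, 0.1125]
tcp_rot: [2.221, 2.221, 0.0]
wrist_force: [-1.7, 0.5, 6.0]
width: 0.594
grip_force: 42.4
```

{"method": "jog_arm", "body": {"motion": [[0.4,0,0,0,0],[0.7,0,0,0,0],[1,0,0,0,0],[1,0,0,0,0],[1,0,0,-6,0],[1,0,0,-14,0],[1,0,0,-30,0],[1,0,0,-36,0],[1,0,0,-36,0],[1,12,0,-18,0]], "force": 60}}

```text
time: 21.48
tool_pos: [0.5028, -0.3166, 0.257]
tcp_rot: [2.217, 2.214, 0.001]
wrist_force: [1.3, -0.2, 2.1]
width: 1.001
grip_force: 0.0
```

{"method": "jog_arm", "body": {"motion": [[1,25,-3,0,0],[1,36,-4,0,0],[1,36,-4,0,0],[1,36,-4,0,0],[1,36,-4,0,0],[1,36,-4,0,0],[1,36,-4,0,0],[1,36,-4,0,0],[1,36,-4,0,0],[1,36,-4,0,0]]}}

```text
time: 22.32
tool_pos: [0.4615, 0.0366, 0.2519]
tcp_rot: [2.221, 2.221, 0.001]
wrist_force: [0.4, -0.0, -0.5]
width: 1.002
grip_force: 0.0
```

{"method": "jog_arm", "body": {"motion": [[1,36,-4,0,0],[1,36,-4,0,0],[1,36,-4,0,0],[1,36,-4,0,0],[1,36,-5,0,0],[1,36,-5,0,0],[1,36,-5,0,0],[1,30,-4,0,0],[1,18,-3,0,0],[1,0,0,0,0]]}}

```text
time: 23.15
tool_pos: [0.4232, 0.3385, 0.2516]
tcp_rot: [-2.216, -2.225, -0.002]
wrist_force: [0.1, -0.2, 0.6]
width: 1.0
grip_force: 0.0
```

{"method": "jog_arm", "body": {"motion": [[1,0,0,0,0],[1,0,0,0,0]]}}

```text
time: 23.32
tool_pos: [0.424, 0.3344, 0.2513]
tcp_rot: [2.221, 2.221, -0.001]
wrist_force: [-0.3, -0.1, -0.0]
width: 0.996
grip_force: 0.0
```

```bash
cat > d.py <<'E'
from h import *
p,P=cam("wrist")
hsv=cv2.cvtColor(p,cv2.COLOR_RGB2HSV).astype(int);H,S=hsv[...,0],hsv[...,1];Z=P[...,2]
for k,a,b,z in(('g',45,80,.155),('b',100,125,.155)):
    m=(S>120)&(H>=a)&(H<=b)&(Z<z+.023)&(Z>z)
    if m.sum()>20: print(k,m.sum(),cv2.minEnclosingCircle(P[m][:,:2].astype(np.float32)))
print(bot.read_state()['tool_pos'])
p2,_=cam("side");p3,_=cam("scene"); save(sys.argv[1],np.hstack([p2[60:,80:480],p3[60:,80:440]]))
E
python3 d.py w6
```

```text
g 2141 ((0.5583745241165161, 0.31533125042915344), 0.023073308169841766)
b 2084 ((0.4234755337238312, 0.33565133810043335), 0.02296706847846508)
[0.42411428 0.33405091 0.25133719]
```

View pics/w6.png

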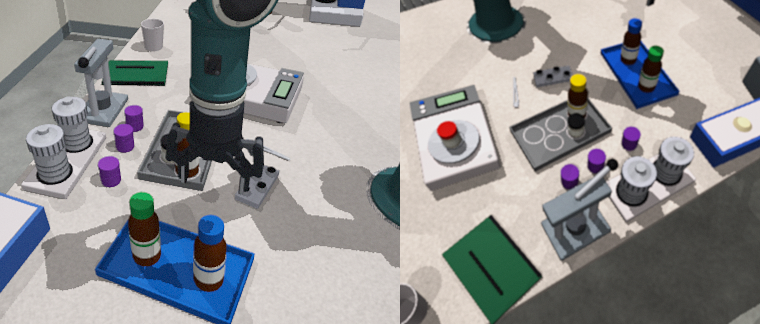

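The red jar sits upright on the middle of the pan (scene half, 448,137). The yellow bottle and black jar are untouched. Returning blue.

{"method": "jog_arm", "body": {"motion": [[1,1,0,12,0],[1,0,0,25,0],[1,0,0,32,0],[1,0,0,28,0],[1,0,0,16,0],[1,0,0,6,0],[-0.2,0,0,0,0],[-0.2,0,0,0,0],[-0.2,0,0,0,0],[-0.2,0,0,0,0]]}}

```text
time: 24.3
tool_pos: [0.4252, 0.3369, 0.1344]
tcp_rot: [2.222, 2.221, 0.005]
wrist_force: [-0.7, -0.5, -1.2]
width: 0.522
grip_force: 61.3
```

{"method": "jog_arm", "body": {"motion": [[-0.2,0,0,0,0],[-0.2,0,0,0,0],[-0.2,0,0,0,0]]}}

```text
time: 24.55
tool_pos: [0.4251, 0.3369, 0.1344]
tcp_rot: [2.221, 2.221, 0.006]
wrist_force: [-1.9, -0.7, 5.4]
width: 0.519
grip_force: 62.0
```

{"method": "jog_arm", "body": {"motion": [[-0.2,0,0,-4,0],[-0.2,0,0,-10,0],[-0.2,0,0,-20,0],[-0.2,0,0,-28,0],[-0.2,0,0,-30,0],[-0.2,0,0,-30,0],[-0.2,0,0,-30,0],[-0.2,0,0,-24,0],[-0.2,0,0,-14,0],[-0.2,-5,2,0,0]]}}

```text
time: 25.38
tool_pos: [0.4273, 0.3326, 0.3273]
tcp_rot: [2.22, 2.222, 0.012]
wrist_force: [1.0, -0.3, -2.9]
width: 0.519
grip_force: 61.9
```

{"method": "jog_arm", "body": {"motion": [[-0.2,-10,3,0,0],[-0.2,-16,6,0,0],[-0.2,-24,8,0,0],[-0.2,-28,10,0,0],[-0.2,-30,10,0,0],[-0.2,-30,10,0,0],[-0.2,-30,10,0,0],[-0.2,-30,10,0,0],[-0.2,-30,10,0,0],[-0.2,-30,10,0,0]]}}

```text
time: 26.22
tool_pos: [0.5116, 0.0703, 0.3195]
tcp_rot: [-2.22, -2.219, 0.006]
wrist_force: [0.6, 0.7, -3.8]
width: 0.527
grip_force: 61.8
```

{"method": "jog_arm", "body": {"motion": [[-0.2,-30,10,0,0],[-0.2,-28,10,0,0],[-0.2,-22,7,0,0],[-0.2,-13,4,0,0],[-0.2,-8,2,0,0],[-0.2,0,0,0,0],[-0.2,0,0,0,0],[-0.2,0,0,0,0]]}}

```text
time: 26.88
tool_pos: [0.5455, -0.027, 0.3219]
tcp_rot: [-2.22, -2.222, 0.0]
wrist_force: [0.3, 0.1, -2.6]
width: 0.524
grip_force: 61.8
```

Run:
```python
from h import *
for n in("side","scene"):
    p,P=cam(n)
    hsv=cv2.cvtColor(p,cv2.COLOR_RGB2HSV).astype(int);m=(hsv[...,1]>120)&(hsv[...,0]>=100)&(hsv[...,0]<=125)&(P[...,2]>.3)&(P[...,0]>.45)&(abs(P[...,1])<.1)
    print(n,m.sum(),cv2.minEnclosingCircle(P[m][:,:2].astype(np.float32)))
    if n=="side": save('w7',cv2.resize(p[50:300,180:380],None,fx=2,fy=2))
print(bot.read_state()['tool_pos'])
```

```text
side 456 ((0.5433207750320435, -0.014015305787324905), 0.06351295113563538)
scene 219 ((0.5620976090431213, -0.03565506637096405), 0.04062090069055557)
[ 0.54570379 -0.02678231  0.32230927]
```

View pics/w7.png

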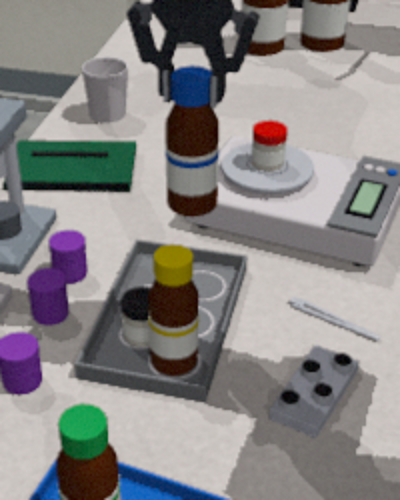

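Blue hangs upright above its mark (cap 193,85), clear of the yellow bottle. Lowering.

{"method": "jog_arm", "body": {"motion": [[-0.2,0,0,8,0],[-0.2,0,0,18,0],[-0.2,0,0,28,0],[-0.2,0,0,32,0],[-0.2,0,0,32,0],[-0.2,0,0,28,0],[-0.2,0,0,20,0],[-0.2,0,0,12,0],[-0.2,0,0,7,0],[-0.2,0,0,2,0]]}}

```text
time: 27.82
tool_pos: [0.5459, -0.0276, 0.1348]
tcp_rot: [-2.22, -2.222, 0.001]
wrist_force: [-0.5, -0.5, -1.5]
width: 0.522
grip_force: 61.9
```

{"method": "jog_arm", "body": {"motion": [[-0.2,0,0,1,0],[-0.2,0,0,0,0],[-0.2,0,0,1,0],[-0.2,0,0,0,0],[-0.2,0,0,1,0],[-0.2,0,0,0,0],[-0.2,0,0,0,0]]}}

```text
time: 28.4
tool_pos: [0.547, -0.0282, 0.1344]
tcp_rot: [2.22, 2.22, 0.002]
wrist_force: [-2.7, -0.0, 6.0]
width: 0.524
grip_force: 62.8
```

{"method": "jog_arm", "body": {"motion": [[1,0,0,0,0],[1,0,0,0,0],[1,0,0,0,0],[1,0,0,0,0],[1,0,0,-10,0],[1,0,0,-25,0],[1,0,0,-35,0],[1,0,0,-30,0],[1,10,0,-10,0],[1,25,1,0,0]]}}

```text
time: 29.23
tool_pos: [0.5498, 0.0054, 0.2476]
tcp_rot: [2.22, 2.213, 0.008]
wrist_force: [0.5, 0.0, 0.5]
width: 0.999
grip_force: 0.0
```

{"method": "jog_arm", "body": {"motion": [[1,36,2,0,0],[1,36,2,0,0],[1,36,2,0,0],[1,36,2,0,0],[1,36,1,0,0],[1,36,1,0,0],[1,36,1,0,0],[1,36,1,0,0],[1,20,0,0,0],[1,0,0,0,0]]}}

```text
time: 30.07
tool_pos: [0.5581, 0.3197, 0.2419]
tcp_rot: [-2.216, -2.225, -0.001]
wrist_force: [0.5, -0.8, 0.3]
width: 1.0
grip_force: 0.0
```

{"method": "jog_arm", "body": {"motion": [[1,0,0,0,0],[1,0,0,0,0]]}}

```text
time: 30.23
tool_pos: [0.5586, 0.3146, 0.2419]
tcp_rot: [2.221, 2.222, -0.002]
wrist_force: [0.1, 0.5, 0.5]
width: 1.003
grip_force: 0.0
```

```bash
python3 d.py w8
```

```text
g 2239 ((0.5595924258232117, 0.3155534565448761), 0.0227509792894125)
[0.5588174  0.31409206 0.24207619]
```

View pics/w8.png

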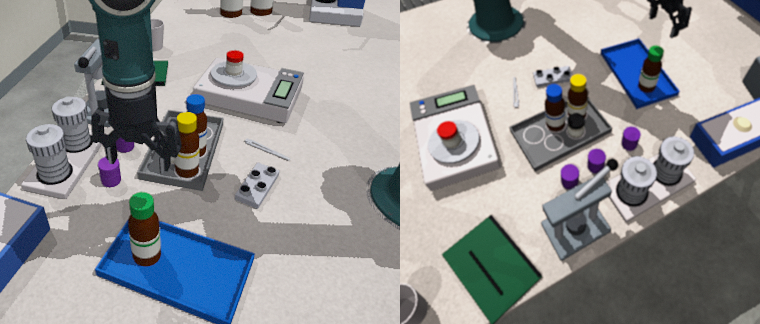

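Blue is back upright in the middle position (scene half, 554,105). Now green.

{"method": "jog_arm", "body": {"motion": [[1,0,0,12,0],[1,0,0,25,0],[1,0,0,30,0],[1,0,0,25,0],[1,0,0,14,0],[1,0,0,4,0],[-0.2,0,0,0,0],[-0.2,0,0,0,0],[-0.2,0,0,0,0],[-0.2,0,0,0,0]]}}

```text
time: 31.22
tool_pos: [0.5605, 0.3158, 0.135]
tcp_rot: [2.221, 2.221, 0.006]
wrist_force: [-0.3, 0.6, -2.0]
width: 0.519
grip_force: 61.4
```

{"method": "jog_arm", "body": {"motion": [[-0.2,0,0,0,0],[-0.2,0,0,0,0],[-0.2,0,0,0,0]]}}

```text
time: 31.47
tool_pos: [0.5604, 0.3159, 0.1349]
tcp_rot: [2.22, 2.221, 0.006]
wrist_force: [-1.2, 0.6, 5.5]
width: 0.524
grip_force: 62.1
```

{"method": "jog_arm", "body": {"motion": [[-0.2,0,0,-4,0],[-0.2,0,0,-10,0],[-0.2,0,0,-20,0],[-0.2,0,0,-28,0],[-0.2,0,0,-30,0],[-0.2,0,0,-30,0],[-0.2,0,0,-30,0],[-0.2,0,0,-24,0],[-0.2,0,0,-14,0],[-0.2,-5,0,0,0]]}}

```text
time: 32.3
tool_pos: [0.5604, 0.3114, 0.327]
tcp_rot: [2.219, 2.221, 0.011]
wrist_force: [-0.4, 1.1, -2.4]
width: 0.525
grip_force: 61.9
```

{"method": "jog_arm", "body": {"motion": [[-0.2,-10,0,0,0],[-0.2,-17,0,0,0],[-0.2,-25,-1,0,0],[-0.2,-30,-1,0,0],[-0.2,-30,-1,0,0],[-0.2,-30,-1,0,0],[-0.2,-30,-1,0,0],[-0.2,-30,-1,0,0],[-0.2,-30,-1,0,0],[-0.2,-30,-1,0,0]]}}

```text
time: 33.13
tool_pos: [0.5486, 0.045, 0.3191]
tcp_rot: [-2.22, -2.218, 0.007]
wrist_force: [0.3, 0.6, -2.9]
width: 0.52
grip_force: 61.8
```

{"method": "jog_arm", "body": {"motion": [[-0.2,-30,-1,0,0],[-0.2,-30,-1,0,0],[-0.2,-30,-1,0,0],[-0.2,-28,0,0,0],[-0.2,-20,0,0,0],[-0.2,-12,0,0,0],[-0.2,-5,0,0,0],[-0.2,0,0,0,0],[-0.2,0,0,0,0],[-0.2,0,0,0,0]]}}

```text
time: 33.97
tool_pos: [0.5478, -0.106, 0.3218]
tcp_rot: [-2.22, -2.222, -0.0]
wrist_force: [0.2, 0.1, -4.0]
width: 0.521
grip_force: 61.8
```

{"method": "jog_arm", "body": {"motion": [[-0.2,0,0,8,0],[-0.2,0,0,18,0],[-0.2,0,0,28,0],[-0.2,0,0,32,0],[-0.2,0,0,32,0],[-0.2,0,0,28,0],[-0.2,0,0,20,0],[-0.2,0,0,12,0],[-0.2,0,0,7,0],[-0.2,0,0,2,0]]}}

```text
time: 34.8
tool_pos: [0.5483, -0.1064, 0.1352]
tcp_rot: [-2.22, -2.223, 0.0]
wrist_force: [-0.1, -0.6, -2.0]
width: 0.518
grip_force: 61.8
```

{"method": "jog_arm", "body": {"motion": [[-0.2,0,0,1,0],[-0.2,0,0,0,0],[-0.2,0,0,1,0],[-0.2,0,0,0,0],[-0.2,0,0,1,0],[-0.2,0,0,0,0],[-0.2,0,0,0,0]]}}

```text
time: 35.38
tool_pos: [0.5492, -0.1074, 0.1349]
tcp_rot: [2.22, 2.22, 0.002]
wrist_force: [-2.3, 0.7, 8.0]
width: 0.521
grip_force: 63.1
```

Contact. Releasing, lifting and backing off towards the robot for a final look.

{"method": "jog_arm", "body": {"motion": [[1,0,0,0,0],[1,0,0,0,0],[1,0,0,0,0],[1,0,0,0,0],[1,0,0,-10,0],[1,0,0,-25,0],[1,0,0,-35,0],[1,0,0,-35,0],[1,0,0,-25,0],[1,0,0,-10,0]]}}

```text
time: 36.22
tool_pos: [0.5504, -0.1075, 0.2783]
tcp_rot: [2.216, 2.216, 0.007]
wrist_force: [1.1, -0.7, 1.7]
width: 1.005
grip_force: 0.0
```

{"method": "jog_arm", "body": {"motion": [[1,0,0,0,0],[1,0,0,0,0],[1,0,0,0,0]]}}

```text
time: 36.47
tool_pos: [0.5468, -0.1067, 0.27]
tcp_rot: [-2.219, -2.219, 0.003]
wrist_force: [0.2, -0.1, 0.1]
width: 1.001
grip_force: 0.0
```

```bash
python3 c.py x9; python3 d.py w9
```

```text
g 1756 ((0.5482496023178101, -0.10771770030260086), 0.022849274799227715)
b 2245 ((0.5452948808670044, -0.02989177219569683), 0.023008951917290688)
y 1630 ((0.5463565587997437, 0.04600469768047333), 0.022526318207383156)
[ 0.54655786 -0.10665432  0.26955142]
g 1768 ((0.5485802888870239, -0.10760680586099625), 0.02287914603948593)
b 2257 ((0.5451971292495728, -0.02983010560274124), 0.022901609539985657)
[ 0.54677297 -0.10671066  0.26977332]
```

View pics/w9.png

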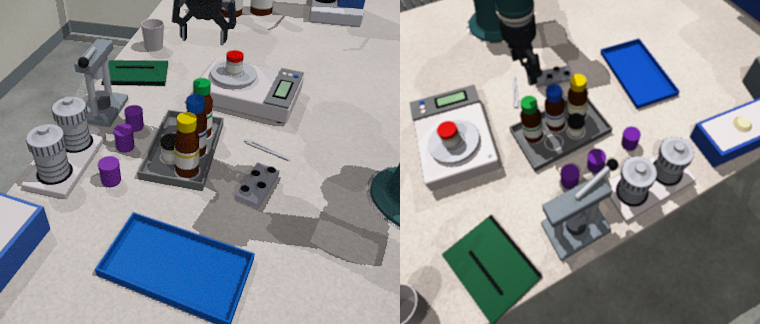

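The final view shows all three bottles upright on their front marks (scene half: green 529,118; blue 554,105; yellow 578,95). The black jar is in place, the red jar is centred on the pan at (447,137), and the gripper is clear. Green and blue measure within 2 mm of their marks. Handing in.

```bash
python3 -c "
from h import *
print(bot.finish_job())"
```

```text
the job is handed in; nothing more can be done
None
```

The job is handed in: the red-lidded jar stands upright on the middle of the balance pan, and the green and blue bottles are back upright within about 2 mm of their marks, in about 37 s of the 128 s allowed.

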